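# Open the kitchen lock box

## Task

Open the green lock box beside the sink: turn its three dials to the code 2-7-4, reading from left to right, then lift the red lever arch to free the catch and swing the lid up by it until the lid stands well open, clearly more than half-way to upright. Leave the dials on the code, let go, and do not shift or knock over any of the crockery and bottles around it.

Things in the scene. Friction and masses are not known exactly. Their poses are not given: they have to be found in the camera images.
- lockbox: Green steel lock box (knives, drain cleaner), screwed to the counter: 300 mm wide (y), 240 deep (x), 98 high at the rim. Origin: centre of its underside; x axis from its front to its back. Front edge 40 mm high; from it a dark dial panel rises 30 deg from level, 95 mm deep, to the lid's front edge; the flat lid covers the back 145 mm.
- dial_left (a joint): Left of the three dials on the box's sloping front (left, middle, right as the robot sees them): black winged knob with a yellow pointer, on a white disc 77 mm across with the numbers 0 to 9. Value = pointer angle, rad, clockwise facing the panel: 0 = up the slope, at number 0; each number is 0.628 more. Friction 0.05 N m; end stops at -0.2 and 5.85 (cannot pass from 9 to 0).
- dial_middle (a joint): Middle of the three dials on the box's sloping front (left, middle, right as the robot sees them): black winged knob with a yellow pointer, on a white disc 77 mm across with the numbers 0 to 9. Value = pointer angle, rad, clockwise facing the panel: 0 = up the slope, at number 0; each number is 0.628 more. Friction 0.05 N m; end stops at -0.2 and 5.85 (cannot pass from 9 to 0).
- dial_right (a joint): Right of the three dials on the box's sloping front (left, middle, right as the robot sees them): black winged knob with a yellow pointer, on a white disc 77 mm across with the numbers 0 to 9. Value = pointer angle, rad, clockwise facing the panel: 0 = up the slope, at number 0; each number is 0.628 more. Friction 0.05 N m; end stops at -0.2 and 5.85 (cannot pass from 9 to 0).
- dial_left_grip (a point): Grip point of the left dial: on its axis, 27 mm out from the panel. z axis: the dial's axis, out of the panel, 30 deg from vertical; x axis: along the knob's wing to the pointer end (turns with it). Wing 42 mm long, 13 mm thick (grip across that), its top 11 mm beyond this point; round 43 mm skirt 21.5 mm below it. Dials are 80 mm apart.
- dial_middle_grip (a point): Grip point of the middle dial: on its axis, 27 mm out from the panel. z axis: the dial's axis, out of the panel, 30 deg from vertical; x axis: along the knob's wing to the pointer end (turns with it). Wing 42 mm long, 13 mm thick (grip across that), its top 11 mm beyond this point; round 43 mm skirt 21.5 mm below it. Dials are 80 mm apart.
- dial_right_grip (a point): Grip point of the right dial: on its axis, 27 mm out from the panel. z axis: the dial's axis, out of the panel, 30 deg from vertical; x axis: along the knob's wing to the pointer end (turns with it). Wing 42 mm long, 13 mm thick (grip across that), its top 11 mm beyond this point; round 43 mm skirt 21.5 mm below it. Dials are 80 mm apart.
- lever (a joint): Lever arch on the lid, steel with a red bar. Value in rad: 0 = lying back over the lid (locked), grows as it is lifted towards the front; stop at 1.05. It lifts only while all three dials are on the code (within about 0.17 rad); its teeth hold the lid until it is lifted beyond 0.7. About 3 N at the bar; stays where it is left.
- lever_bar (a point): Middle of the lever's red bar: round, 10 mm thick, 100 mm long, level, along the box's y axis. With the lever down: 30 mm above the lid, 45 mm behind (box +x) and 22 mm above the lever's hinge line. Pinch it from above; it turns in the grip.
- lever_hinge (a point): Middle of the lever's hinge line (parallel to the box's y), on the lid 20 mm behind its front edge; moves with the lid. The bar circles it at 50 mm.
- lid (a joint): The lid. Value in rad: 0 = shut, grows as its front edge swings up and back, to 1.6. The stiff hinge holds it where it is left; lifting takes about 5 to 9 N at the lever's bar.
- lid_hinge (a point): Middle of the lid's hinge line (parallel to the box's y axis) at the box's back rim; does not move. The lid reaches 145 mm forward of it.
- soap_bottle: Green dish-soap pump bottle, 66 mm across, 187 mm tall, close to the box. Origin: centre of its underside. Leave it alone.
- glass_mug: Clear glass mug, 78 mm across, 95 mm tall, with a handle, close to the box. Origin: centre of its underside. Leave it alone.
- cutlery_cup: Orange plastic cup, 84 mm across, with cutlery standing in it up to about 200 mm, close to the box. Origin: centre of its underside. Leave it alone.
- rice_bowl: White rice bowl with a blue band, 114 mm across, 58 mm tall. Origin: centre of its underside. Leave it alone.
- plate: White porcelain plate with a blue rim, 180 mm across, 20 mm tall. Origin: centre of its underside. Leave it alone.
- dish_brush: Dish brush lying on the counter, to the left of the box. Leave it alone.
- sauce_bottle: Amber sauce bottle with a red cap, 56 mm across, 210 mm tall, right of the box. Origin: centre of its underside. Leave it alone.

How it is judged:
By the outcome, as a careful person would: the job done as asked, in the order asked, and still so for the second after the job is handed in, with the robot touching nothing.
It also fails if it takes over 72 s, if anything falls off the work surface, if the arm or the gripper's body presses on something with over 40 N, if the wrist force passes 120 N, or if a joint passes its speed limit or range.

## Robot

A 6-joint arm with a two-finger parallel gripper is mounted at the origin on the work surface. World frame = base frame: x ahead of the robot, y to its left, z up, the work surface at z = 0. Lengths are in mm, angles in rad, forces in N, time in s.
With the tool pointing down it reaches from about 350 to 975 mm from the base axis. Payload 7.1 kg.
Tool frame: the origin (TCP) lies on the front face of the gripper's body, between the roots of the fingers; the fingertips stand 80 mm ahead of it and the grasp point (between the pads) lies 61 mm ahead of it (env.tips_ahead is the distance from the TCP to the fingertips, in mm); z points along the fingers, y is the direction in which the jaws open and shut (so a half turn about z gives the same grasp; the last joint's range is limited). The gripper opens to 88 mm and grips with 3 to 60 N. Pads are 20 mm wide; open, the fingers measure 115 mm over their backs; the gripper's body (75 mm by 178 mm) begins 61 mm behind the grasp point.
Start: joints at [1.223, 0.423, 1.63, -0, 1.089, -0.019], TCP at [201.785, 591.513, 302.675] pointing down, gripper open.
Joint ranges: [-3, 3], [-0.9, 2.11], [0.09, 2.58], [-1.31, 4.45], [0.11, 2.69], [-2.54, 2.54]. Speed limits (rad/s): [2.39, 2.39, 3.01, 3.14, 3.14, 3.14].

## Interface

Orientations are given as a unit quaternion [x, y, z, w].
In Python, from station import env, set_gripper, viewer, workorder gives the robot as it stands. Calls block until the motion is done:
- env.reach(position, orientation): joint-space move of the TCP to a pose.
- env.move_l(position, rot=None, rate=150, f_stop=None): straight line of the TCP; rot=None keeps the orientation; rate is the mean speed in mm/s. With f_stop (N) it stops when the force on the tool has changed by that much, and returns True; else False.
- env.move_joints(angles): joint-space move.
- set_gripper(opening): finger opening in mm; the grip force is fixed at half the most; returns when the fingers have stopped.
- env.hold(seconds).
- env.ik(position, orientation): joint angles nearest the present ones, or None.
- env.read_state(): the state.
- viewer.camera(name): name is "side" or "top"; returns the picture (420x560x3 uint8, blue, green, red); there is no depth.
- viewer.camera_params(name): a dict with "fx", "fy", "cx", "cy" (pixels), "pose" (4x4, takes a point from camera to world coordinates). Camera axes: x right, y up, looking along -z (the intrinsics and any distortion apply to the point x, -y, -z); pixel columns grow to the right and rows downward; lengths in mm; the calibration is good to about 2 mm. A picture is of the moment at which its call begins. camera_params takes no time and is no camera call.
A pose or a line that the arm cannot do raises env.IKError and nothing moves.
- workorder.sign_off(): hands the job in, once; it reports no verdict.
The state is a dict: "time_s": time; "qpos": joint angles; "dq": joint speeds; "tau": joint torques, N m; "tool_pos": TCP position; "orientation": TCP orientation; "force": force on the tool from outside, world axes, zero at the start; "wrist_torque": the same for the moment, N m; "width": finger opening in mm.
Only numpy, scipy, OpenCV 4.12 (cv2) and the standard library are available. Lean on these libraries where they do the work, as an engineer would, in place of code of your own. Each camera call takes 0.05 s, during which the arm holds its last target.

## Working session

There is one attempt and no reset: what is moved stays moved. The work goes in short steps, each a Python script; the robot and the scene stay as the last script left them, time stands still between calls to the robot, and variables do not carry over. Pictures are saved under pics/ and viewed, and the job is handed in when it is done.

```bash
ls; mkdir -p pics; python3 - <<'E'
from station import env, set_gripper, viewer, workorder
import cv2
for n in("side","top"):
    im=viewer.camera(n); cv2.imwrite(f"pics/{n}0.png",im)
    p=viewer.camera_params(n); print(n,p)
s=env.read_state(); print(s)
E
```

```text
pics
side {'fx': 383.29226910395903, 'fy': 383.29226910395903, 'cx': 286.48040524321783, 'cy': 205.62703137736418, 'pose': array([[ 9.02668871e-01,  3.29995744e-01, -2.76209555e-01,
         1.46351750e+02],
       [-4.30070946e-01,  6.69254549e-01, -6.05918584e-01,
        -7.23551775e+02],
       [-1.50960526e-02,  6.65733549e-01,  7.46036830e-01,
         1.02806878e+03],
       [ 0.00000000e+00,  0.00000000e+00,  0.00000000e+00,
         1.00000000e+00]])}
top {'fx': 380.2696299156933, 'fy': 380.2696299156933, 'cx': 280.98367124796795, 'cy': 212.00969148298498, 'pose': array([[-1.53566948e-02,  9.80319061e-01, -1.96821517e-01,
         2.87060539e+02],
       [-9.99879560e-01, -1.54980702e-02,  8.22021892e-04,
         1.91539686e+01],
       [-2.24450996e-03,  1.96810435e-01,  9.80438991e-01,
         1.20503051e+03],
       [ 0.00000000e+00,  0.00000000e+00,  0.00000000e+00,
         1.00000000e+00]])}
{'time_s': 0.1, 'qpos': array([ 1.22301582e+00,  4.23782111e-01,  1.63058220e+00, -3.94040859e-05,
        1.08858989e+00, -1.90332857e-02]), 'dq': array([-0.00103689, -0.00211817, -0.00238018, -0.00067756, -0.00100408,
        0.00084576]), 'tau': array([-8.59352986e-04, -5.45606732e+01, -2.74325877e+01,  6.45281025e-02,
        1.88083656e-02,  1.90985054e-05]), 'tool_pos': array([201.66030547, 591.17390543, 301.98063209]), 'orientation': array([ 1.63625353e-01,  9.86522316e-01, -6.72540978e-04, -1.07003668e-04]), 'force': array([ 0.44064084,  0.6359274 , -0.34850281]), 'wrist_torque': array([-0.00202499, -0.02531764, -0.06064435]), 'width': 87.63656117676156}
```

View pics/side0.png

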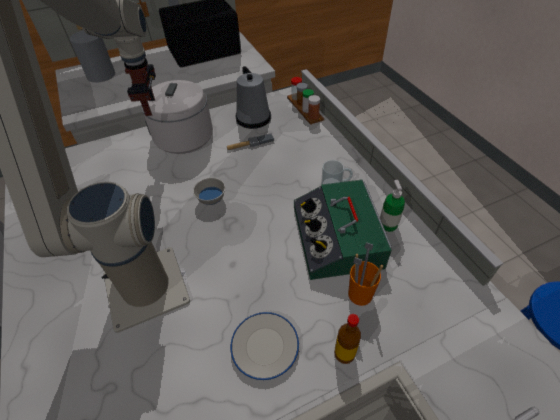

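View pics/top0.png

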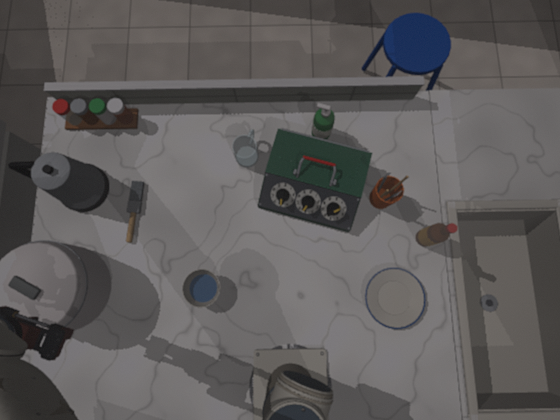

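The side view shows the box at about (340,230), with the mug at (333,175), the soap at (393,210) and the cutlery at (363,285). In the top view the box is at (315,180), with dials at (283,195), (308,202) and (333,209). I'll zoom in.

```bash
python3 - <<'E'
import cv2
a=cv2.imread("pics/side0.png")[150:320,280:420]; b=cv2.imread("pics/top0.png")[90:245,220:420]
import numpy as np
def f(x): 
    return np.clip((x/255.)**0.6*255,0,255).astype('uint8')
cv2.imwrite("pics/sz.png",cv2.resize(f(a),None,fx=3.5,fy=3.5,interpolation=2))
cv2.imwrite("pics/tz.png",cv2.resize(f(b),None,fx=3.8,fy=3.8,interpolation=2))
E
```

```text
(no output)
```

View pics/sz.png

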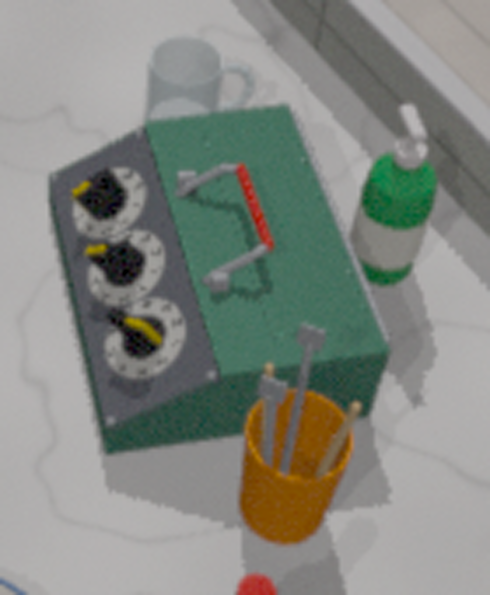

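View pics/tz.png

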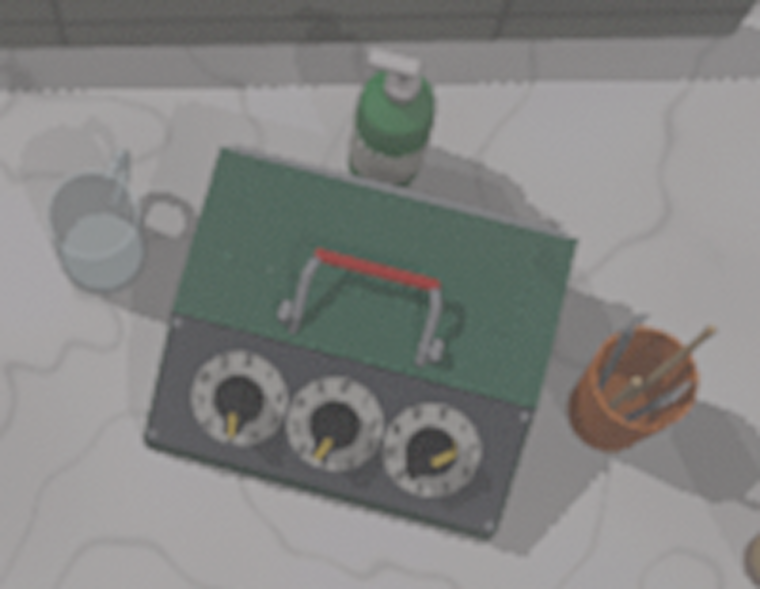

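```bash
cat > geo.py <<'E'
import numpy as np
from station import viewer
from scipy.spatial.transform import Rotation as R
P={n:viewer.camera_params(n) for n in("side","top")}
def proj(n,pts):
    p=P[n]; T=np.linalg.inv(p["pose"]); q=np.atleast_2d(pts)@T[:3,:3].T+T[:3,3]
    return np.c_[p["cx"]+p["fx"]*q[:,0]/-q[:,2], p["cy"]+p["fy"]*(-q[:,1])/-q[:,2]]
def b2w(b,pts):
    c,s=np.cos(b[3]),np.sin(b[3]); return np.atleast_2d(pts)@np.array([[c,-s,0],[s,c,0],[0,0,1]]).T+b[:3]
pn=np.array([-.5,0,np.sqrt(3)/2]); up=np.array([np.sqrt(3)/2,0,.5])   # panel normal, up-slope
E
cat > fit.py <<'E'
from geo import *
from scipy.optimize import least_squares
top=lambda l:np.array(l)/3.8+[220,90]; side=lambda l:np.array(l)/3.5+[280,150]
C=np.array([[120,150,98],[120,-150,98],[-25,-150,98],[-25,150,98],[-120,150,40],[-120,-150,40]])
B=np.array([[40,50,128],[40,-50,128]])
t=top([(221,150),(577,240),(533,410),(178,316),(146,438),(490,535)]); tb=top([(317,254),(438,286)])
s=side([(288,105),(388,348),(217,378),(145,125),(50,177),(105,425)]); sb=side([(240,168),(268,245)])
M=np.r_[C,B]; 
def res(b): return np.r_[proj("top",b2w(b,M))-np.r_[t,tb],proj("side",b2w(b,M))-np.r_[s,sb]].ravel()
r=least_squares(res,[600,-50,0,-.2],loss='soft_l1')
print(r.x); print(res(r.x).reshape(-1,2).round(1))
b=r.x
# triangulate independent points
def tri(pt,ps):
    f=lambda X:np.r_[proj("top",X)[0]-pt,proj("side",X)[0]-ps]
    q=least_squares(f,[600,-50,50]);return q.x,np.abs(q.fun).max()
inv=lambda X:(lambda d:(np.array([[np.cos(b[3]),np.sin(b[3]),0],[-np.sin(b[3]),np.cos(b[3]),0],[0,0,1]])@d))(X-b[:3])
for i in range(6): X,e=tri(t[i],s[i]);print("corner",X.round(1),inv(X).round(1),C[i],round(e,2))
for i in range(2): X,e=tri(tb[i],sb[i]);print("bar",X.round(1),inv(X).round(1),B[i],round(e,2))
dt=top([(238,399),(334,425),(432,450)]); ds=side([(108,202),(126,267),(145,338)])
for i in range(3): X,e=tri(dt[i],ds[i]);print("disc",X.round(1),inv(X).round(1),round(e,2))
pt=top([(233,425),(323,447),(445,457)]); ps=side([(80,188),(95,250),(143,328)])
for i in range(3): X,e=tri(pt[i],ps[i]);print("ptr",X.round(1),inv(X).round(1),round(e,2))
E
python3 fit.py
```

```text
[ 6.17149147e+02 -8.56061798e+01 -8.92908902e-01 -2.92659211e-01]
[[-0.2 -1.3]
 [ 0.3  0.1]
 [ 0.8 -0.4]
 [-2.  -1.9]
 [-1.3 -0.5]
 [ 1.1 -0.2]
 [-0.6  0. ]
 [ 0.1  0.4]
 [-0.2  0.2]
 [ 0.1  1.6]
 [ 0.7 -0.2]
 [-0.6 -0.6]
 [-0.9 -0.5]
 [-0.2  1.6]
 [-0.7  0. ]
 [-0.2  2. ]]
corner [772.5  22.4  98.7] [117.6 148.3  99.6] [120 150  98] 0.67
corner [ 687.8 -261.8  102.9] [ 118.5 -148.4  103.8] [ 120 -150   98] 0.27
corner [ 549.3 -220.3   94. ] [ -26.1 -148.5   94.9] [ -25 -150   98] 0.07
corner [631.6  58.6 101.2] [-27.8 142.2 102.1] [-25 150  98] 0.85
corner [545.   88.3  40.1] [-119.2  145.7   41. ] [-120  150   40] 0.47
corner [ 459.7 -191.2   41.7] [-120.3 -146.5   42.6] [-120 -150   40] 0.51
bar [670.2 -51.2 128.6] [ 40.9  48.2 129.5] [ 40  50 128] 0.27
bar [ 640.5 -143.8  134.8] [ 39.2 -49.  135.7] [ 40 -50 128] 0.28
disc [569.7  12.1  67.7] [-73.6  79.8  68.6] 0.33
disc [547.2 -65.1  67.6] [-72.9  -0.6  68.5] 0.41
disc [ 524.5 -143.    68.6] [-72.1 -81.7  69.5] 0.23
ptr [541.4  16.5  97.1] [-102.    75.9   98. ] 0.34
ptr [522.2 -53.7  93.7] [-100.2    3.2   94.6] 0.06
ptr [ 515.1 -149.6   96.1] [-79.3 -90.7  97. ] 0.9
```

```bash
cat > obs.py <<'E'
from geo import *
from scipy.optimize import least_squares
top=lambda l:np.array(l)/3.8+[220,90]; side=lambda l:np.array(l)/3.5+[280,150]
b=np.array([617.15,-85.6,0,-.2927])
def tri(pt,ps):
    f=lambda X:np.r_[proj("top",X)[0]-pt,proj("side",X)[0]-ps]
    q=least_squares(f,[600,-50,50]);return q.x,np.abs(q.fun).max()
Rz=np.array([[np.cos(b[3]),-np.sin(b[3]),0],[np.sin(b[3]),np.cos(b[3]),0],[0,0,1]])
inv=lambda X:Rz.T@(X-b[:3])
for n,p,s in[("cup rim",(648,375),(300,415)),("cup base",(600,430),(284,520)),("spoon top a",(713,331),(355,407)),("spoon b",(640,320),(312,335)),("soap head",(402,80),(412,150)),("soap spout",(372,58),(405,110)),("mug rim",(95,210),(187,62)),("mug base",(103,255),(182,118))]:
    X,e=tri(top(p),side(s));print(n,X.round(0),inv(X).round(0),round(e,1))
# pointer angle: fit theta with fixed dial y and height
pt=top([(233,425),(323,447),(445,457)]); ps=side([(80,188),(95,250),(143,328)])
for i,y in enumerate([80,0,-80]):
    def f(v):
        th,r=v; X=b2w(b,np.array([-72.5,y,67.4])+36*pn+r*(np.cos(th)*up+np.sin(th)*np.array([0,-1,0])))
        return np.r_[proj("top",X)[0]-pt[i],proj("side",X)[0]-ps[i]]
    for t0 in(.7,3): q=least_squares(f,[t0,15]);print(i,q.x.round(2),q.fun.round(1))
E
python3 obs.py
```

```text
cup rim [ 568. -301.  137.] [  15. -220.  137.] 0.9
cup base [ 569. -306.  -25.] [  17. -225.  -25.] 2.8
spoon top a [ 586. -336.  186.] [  43. -249.  186.] 0.4
spoon b [ 588. -277.  203.] [  27. -192.  203.] 0.6
soap head [ 803. -120.  155.] [188.  21. 155.] 0.4
soap spout [809. -94. 180.] [186.  47. 180.] 0.3
mug rim [722. 126.  92.] [ 40. 233.  92.] 0.1
mug base [717. 126.  11.] [ 35. 232.  11.] 1.3
0 [-28.49  12.25] [-0.3 -0.5 -0.1  0.7]
0 [ 2.93 12.25] [-0.3 -0.5 -0.1  0.7]
1 [  0.3  -11.47] [-0.1  0.   0.1  0.1]
1 [ 3.44 11.47] [-0.1  0.   0.1  0.1]
2 [ 0.87 16.41] [ 1.  -0.6 -1.3 -0.7]
2 [ 0.87 16.41] [ 1.  -0.6 -1.3 -0.7]
```

```bash
python3 - <<'E'
import cv2,numpy as np
f=lambda x:np.clip((x/255.)**0.6*255,0,255).astype('uint8')
a=cv2.imread("pics/side0.png")[190:265,290:345]; b=cv2.imread("pics/top0.png")[175:225,260:355]
cv2.imwrite("pics/sz2.png",cv2.resize(f(a),None,fx=8,fy=8,interpolation=2))
cv2.imwrite("pics/tz2.png",cv2.resize(f(b),None,fx=8,fy=8,interpolation=2))
E
```

```text
(no output)
```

View pics/sz2.png

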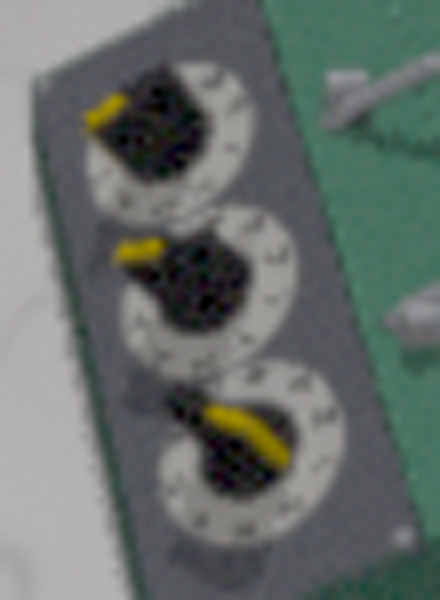

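View pics/tz2.png

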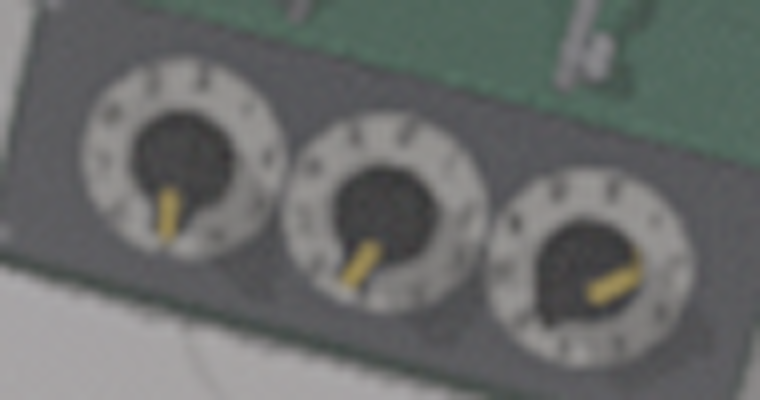

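```bash
cat > ang.py <<'E'
from geo import *
from scipy.optimize import least_squares
b=np.array([617.15,-85.6,0,-.2927])
T=lambda l:np.array(l)/8+[260,175]; S=lambda l:np.array(l)/8+[290,190]
tt=[[(172,193),(167,240)],[(373,245),(350,285)],[(595,297),(638,270)]]
ss=[[(124,100),(92,122)],[(162,243),(118,256)],[(210,412),(285,460)]]
for i in range(3):
    y=80-80*i
    def f(v):
        th,c,d,e,g=v; o=np.array([-72.5+e*up[0],y+g,67.4+e*up[2]])+38*pn; u=np.cos(th)*up+np.sin(th)*np.array([0,-1,0])
        out=[]
        for n,pp in(("top",T(tt[i])),("side",S(ss[i]))):
            out.append(proj(n,b2w(b,np.array([o+c*u,o+d*u])))-pp)
        return np.r_[np.ravel(out),e/3,g/3]
    q=least_squares(f,[[2.9,3.4,.8][i],3,20,0,0]);print(i,q.x.round(2),q.fun.round(1))
E
python3 ang.py
```

```text
0 [ 2.94  2.9  20.15  0.2  -0.97] [-0.2 -0.5  0.2 -0.9 -0.6  0.1 -0.9  0.4  0.1 -0.3]
1 [3.360e+00 1.310e+00 2.004e+01 1.000e-02 3.000e-02] [ 0.1 -0.5  0.  -0.2 -0.5  0.2 -0.2  0.1  0.   0. ]
2 [ 0.88  3.93 31.1  -0.59 -0.49] [-0.1 -0.4  3.1 -0.6 -0.2  0.  -2.9 -2.8 -0.2 -0.2]
```

```bash
cat > plan.py <<'E'
from geo import *
from station import env
b=np.array([617.15,-85.6,0,-.2927])
RB=R.from_euler('z',b[3])
RT=np.array([0,-1.,0])
def grip(i,h=29): return np.array([-72.5,80-80*i,67.4])+h*pn
def rot(th,flip):
    u=np.cos(th)*up+np.sin(th)*RT; x=-u if flip else u; z=-pn
    return RB*R.from_matrix(np.c_[x,np.cross(z,x),z])
def pose(i,th,flip,h=29):
    r=rot(th,flip); return b2w(b,grip(i,h)+61*pn)[0],r.as_quat()
cur=[2.94,3.37,.82]; tgt=[2*.62832,7*.62832,4*.62832]
E
python3 - <<'E'
from plan import *
for i in range(3):
  for fl in(0,1):
    o=[]
    for th in(cur[i],tgt[i]):
        p,q=pose(i,th,fl); j=env.ik(p,q); o.append(None if j is None else j.round(2))
    print(i,fl,o,np.array(pose(i,cur[i],fl)[0]).round())
    # body corners box frame
    m=[]
    for th in np.linspace(cur[i],tgt[i],15):
        r=(RB.inv()*rot(th,fl)).as_matrix()
        for sx in(-37.5,37.5):
            for sy in(-89,89): m.append(grip(i)+61*pn+r@[sx,sy,0])
    m=np.array(m);print('   x',m[:,0].min().round(),m[:,0].max().round(),'y',m[:,1].min().round(),m[:,1].max().round(),'z',m[:,2].min().round())
    if i==2: print(m[(m[:,1]<-140)].round())
E
```

```text
0 0 [None, None] [528.  25. 145.]
   x -201.0 -34.0 y -16.0 176.0 z 97.0
0 1 [None, None] [528.  25. 145.]
   x -201.0 -34.0 y -16.0 176.0 z 97.0
1 0 [array([-0.08,  0.47,  2.22,  4.17,  0.13,  0.96]), array([-0.08,  0.47,  2.22,  4.17,  0.13,  1.99])] [505. -52. 145.]
   x -201.0 -34.0 y -97.0 97.0 z 97.0
1 1 [array([-0.08,  0.47,  2.22,  4.17,  0.13, -2.18]), array([-0.08,  0.47,  2.22,  4.17,  0.13, -1.15])] [505. -52. 145.]
   x -201.0 -34.0 y -97.0 97.0 z 97.0
2 0 [None, None] [ 482. -128.  145.]
   x -201.0 -34.0 y -174.0 14.0 z 97.0
[[-152. -168.  126.]
 [-161. -163.  120.]
 [-169. -156.  116.]
 [-177. -148.  111.]
 [ -56. -145.  181.]
 [ -63. -153.  177.]
 [ -71. -160.  172.]
 [ -80. -166.  167.]
 [ -89. -171.  162.]
 [ -98. -174.  156.]]
2 1 [None, None] [ 482. -128.  145.]
   x -201.0 -34.0 y -174.0 14.0 z 97.0
[[-152. -168.  126.]
 [-161. -163.  120.]
 [-169. -156.  116.]
 [-177. -148.  111.]
 [ -56. -145.  181.]
 [ -63. -153.  177.]
 [ -71. -160.  172.]
 [ -80. -166.  167.]
 [ -89. -171.  162.]
 [ -98. -174.  156.]]
```

```bash
cat >> plan.py <<'E'
def rot2(th,flip,au,ar):
    """tool axis tilted: away from -pn; au>0 leans body up-slope(less tilt), ar>0 leans body to the right; pads' plane contains wing dir u at th"""
    n=pn+np.tan(au)*up+np.tan(ar)*RT; n/=np.linalg.norm(n)
    u=np.cos(th)*up+np.sin(th)*RT
    # want y_tool ⟂ u and ⟂ n
    y=np.cross(-n,u); y/=np.linalg.norm(y); x=np.cross(y,-n)
    if flip: x,y=-x,-y
    return RB*R.from_matrix(np.c_[x,y,-n])
def pose2(i,th,flip,au,ar,h=29,back=0):
    r=rot2(th,flip,au,ar); p=b2w(b,grip(i,h))[0]
    return p-(61+back)*r.as_matrix()[:,2], r.as_quat()
E
python3 - <<'E'
from plan import *
d=np.pi/180
for i in range(3):
  for ar in(-20,-10,0,10,20):
    s=''
    for au in(-30,-20,-15,-10,-5,0,5,10,15,20,25,30):
        p,q=pose2(i,tgt[i],0,au*d,ar*d); p1,q1=pose2(i,tgt[i],1,au*d,ar*d)
        js=[env.ik(p,q),env.ik(p1,q1)]
        j=[k for k in js if k is not None]
        s+=' %10s'%('--' if not j else '%.2f/%.1f'%(j[0][4],j[0][3]))
    print(i,ar,s)
E
```

```text
0 -20    1.00/4.3         --         --         --         --  0.64/-1.2  0.64/-1.0  0.67/-0.8  0.72/-0.7  0.77/-0.5  0.84/-0.4  0.91/-0.4
0 -10    0.98/4.0   0.73/4.1   0.61/4.3   0.52/4.4         --  0.42/-1.3  0.43/-1.0  0.47/-0.7  0.54/-0.5  0.63/-0.4  0.72/-0.3  0.81/-0.2
0 0    1.01/3.7   0.69/3.7   0.54/3.8   0.40/3.9   0.28/4.2         --  0.20/-0.9  0.29/-0.4  0.39/-0.2  0.51/-0.1  0.62/-0.0  0.73/-0.0
0 10    1.06/3.4   0.72/3.3   0.56/3.3   0.40/3.2   0.24/3.2         --         --   0.20/0.4   0.33/0.3   0.45/0.3   0.57/0.2   0.69/0.2
0 20    1.11/3.1   0.79/2.9   0.64/2.8   0.50/2.7   0.39/2.4   0.30/2.1   0.28/1.6   0.32/1.2   0.39/0.9   0.49/0.7   0.59/0.6   0.70/0.5
1 -20    1.03/4.1   0.80/4.2   0.70/4.4         --         --         --  0.55/-1.1  0.58/-0.9  0.63/-0.7  0.69/-0.6  0.77/-0.5  0.85/-0.4
1 -10    1.05/3.7   0.74/3.9   0.60/4.0   0.48/4.1   0.39/4.4         --  0.33/-1.1  0.39/-0.8  0.47/-0.5  0.56/-0.4  0.66/-0.3  0.76/-0.2
1 0    1.08/3.4   0.73/3.4   0.57/3.5   0.40/3.5   0.25/3.7   0.13/4.2  0.12/-0.8  0.23/-0.3  0.35/-0.1  0.47/-0.1  0.59/-0.0  0.71
[... 272 characters left out ...]
 0.73/0.5
2 -20    1.09/3.8   0.81/3.9   0.69/4.1   0.59/4.2         --         --  0.46/-1.3  0.49/-1.0  0.55/-0.8  0.62/-0.6  0.70/-0.5  0.79/-0.4
2 -10    1.11/3.5   0.77/3.6   0.61/3.6   0.46/3.8   0.33/4.0         --  0.24/-1.2  0.30/-0.8  0.40/-0.5  0.51/-0.4  0.62/-0.3  0.72/-0.2
2 0    1.13/3.2   0.76/3.2   0.58/3.2   0.41/3.2   0.25/3.2         --         --  0.20/-0.0  0.33/-0.0  0.46/-0.0  0.58/-0.0  0.70/-0.0
2 10    1.13/2.8   0.78/2.8   0.61/2.7   0.46/2.5   0.33/2.3   0.24/1.9   0.23/1.3   0.29/0.8   0.39/0.5   0.50/0.4   0.61/0.3   0.72/0.2
2 20    1.11/2.5   0.82/2.4   0.69/2.3   0.59/2.1   0.51/1.9   0.46/1.6   0.45/1.3   0.48/1.0   0.53/0.8   0.61/0.7   0.69/0.5   0.78/0.4
```

```bash
cat >> plan.py <<'E'
A=10*np.pi/180; H=31
def js(i,th,fl,back=0): 
    p,q=pose2(i,th,fl,A,0,H,back); return env.ik(p,q)
E
python3 - <<'E'
from plan import *
for i in range(3):
    for fl in(0,1):
        print(i,fl,[None if (j:=js(i,t,fl,bk)) is None else j.round(2) for t,bk in((cur[i],90),(cur[i],0),(tgt[i],0),(tgt[i],90))])
E
```

```text
0 0 [array([ 0.1 ,  0.28,  2.1 , -0.3 ,  0.46, -1.14]), array([ 0.07,  0.47,  2.08, -0.44,  0.29, -1.01]), None, None]
0 1 [array([ 0.1 ,  0.28,  2.1 , -0.3 ,  0.46,  2.  ]), array([ 0.07,  0.47,  2.08, -0.44,  0.29,  2.14]), array([ 0.07,  0.47,  2.08, -0.44,  0.29,  0.46]), array([ 0.1 ,  0.28,  2.1 , -0.3 ,  0.46,  0.33])]
1 0 [array([-0.08,  0.24,  2.15, -0.18,  0.41, -0.98]), array([-0.1 ,  0.45,  2.13, -0.29,  0.23, -0.87]), array([-0.1 ,  0.45,  2.13, -0.29,  0.23,  0.16]), array([-0.08,  0.24,  2.15, -0.18,  0.41,  0.05])]
1 1 [array([-0.08,  0.24,  2.15, -0.18,  0.41,  2.16]), array([-0.1 ,  0.45,  2.13, -0.29,  0.23,  2.27]), None, None]
2 0 [array([-0.28,  0.23,  2.17, -0.01,  0.4 ,  2.42]), array([-0.28,  0.44,  2.15, -0.02,  0.2 ,  2.42]), array([-0.28,  0.44,  2.15, -0.02,  0.2 , -2.18]), array([-0.28,  0.23,  2.17, -0.01,  0.4 , -2.19])]
2 1 [array([-0.28,  0.23,  2.17, -0.01,  0.4 , -0.72]), array([-0.28,  0.44,  2.15, -0.02,  0.2 , -0.72]), array([-0.28,  0.44,  2.15, -0.02,  0.2 ,  0.96]), array([-0.28,  0.23,  2.17, -0.01,  0.4 ,  0.95])]
```

```bash
cat > dial.py <<'E'
from plan import *
from station import set_gripper, viewer
import cv2,sys
def st(m):
    s=env.read_state(); print(m,'t%.1f'%s['time_s'],'F',s['force'].round(0),'M',s['wrist_torque'].round(1),'w%.1f'%s['width'],'q6 %.2f'%s['qpos'][5],flush=True); return s
def pics(tag):
    for n in("side","top"):
        im=viewer.camera(n); cv2.imwrite(f"pics/{n}_{tag}.png",im)
    f=lambda x:np.clip((x/255.)**0.6*255,0,255).astype('uint8')
    a=cv2.imread(f"pics/side_{tag}.png")[170:300,270:400]; b_=cv2.imread(f"pics/top_{tag}.png")[120:240,240:380]
    a=cv2.resize(f(a),(390,390),interpolation=2); b_=cv2.resize(f(b_),(400,343),interpolation=2)
    c=np.zeros((390,790,3),'uint8'); c[:,:390]=a; c[:343,390:]=b_; cv2.imwrite(f"pics/z_{tag}.png",c)
def above(i,fl,th): 
    env.move_joints(js(i,th,fl,90)); st('above')
def grasp(i,fl,th):
    p,q=pose2(i,th,fl,A,0,H); hit=env.move_l(p,q,rate=90,f_stop=15); st('down hit=%s'%hit)
    if hit: return False
    set_gripper(0); st('closed'); return True
def turn(i,fl,th):
    j=js(i,th,fl); q=env.read_state()['qpos']; print((j-q).round(3)); env.move_joints(j); st('turned')
def release(i,fl,th,op=40):
    set_gripper(op); st('open')
    p,q=pose2(i,th,fl,A,0,H,90); env.move_l(p,rate=150); st('up')
E
python3 - <<'E'
from dial import *
st('0'); set_gripper(40); st('g')
above(0,1,cur[0]); pics('a0')
E
```

```text
0 t0.1 F [ 0.  1. -0.] M [-0.  -0.  -0.1] w87.6 q6 -0.02
g t1.0 F [ 0. -0. -1.] M [ 0.  0. -0.] w40.0 q6 -0.02
above t3.3 F [ 1.  1. -0.] M [ 0.1  0.3 -0. ] w40.2 q6 2.00
```

View pics/z_a0.png

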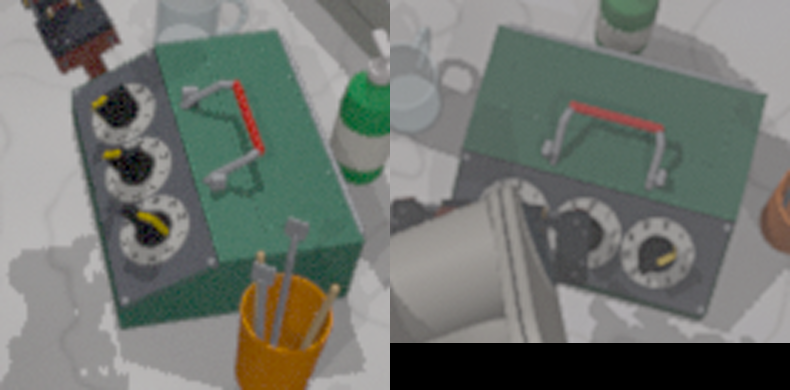

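The side panel shows the gripper at (75,45), up and out from the left dial as planned. The jaws are clear, so I'll descend with a force stop.

```bash
python3 - <<'E'
from dial import *
if grasp(0,1,cur[0]):
    turn(0,1,tgt[0])
pics('g0')
E
```

```text
down hit=False t4.6 F [1. 1. 0.] M [0.1 0.3 0. ] w40.3 q6 2.14
closed t5.1 F [-1. -2.  4.] M [-0.7  0.1 -0.3] w12.9 q6 2.14
[ 0.000e+00  1.000e-03  0.000e+00  0.000e+00 -0.000e+00 -1.676e+00]
turned t6.6 F [0. 2. 4.] M [-0.1 -0.7  0.1] w15.9 q6 0.46
```

View pics/z_g0.png

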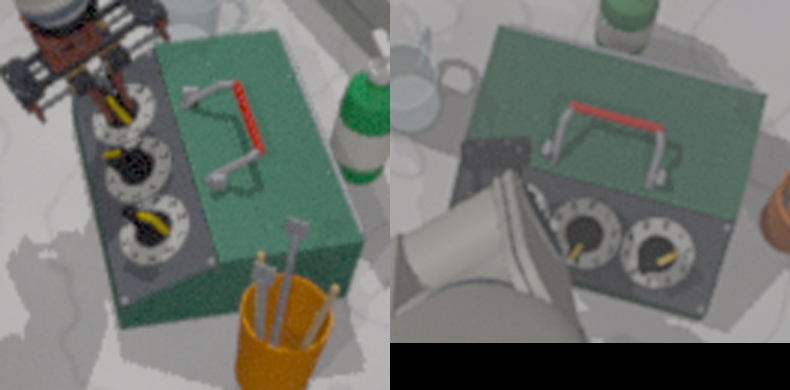

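The knob is gripped at (115,105) in the side panel and its pointer has moved to about 2. I'll release it and do the middle dial.

```bash
python3 - <<'E'
from dial import *
release(0,1,tgt[0])
above(1,0,cur[1])
if grasp(1,0,cur[1]):
    turn(1,0,tgt[1]); release(1,0,tgt[1])
    pics('g1')
E
```

```text
open t7.3 F [ 0. -0. -0.] M [-0.   0.2 -0. ] w40.0 q6 0.46
up t8.0 F [-0. -1. -0.] M [-0.   0.2  0. ] w39.8 q6 0.33
above t9.2 F [-0. -1. -0.] M [ 0.   0.2 -0. ] w40.1 q6 -0.98
down hit=False t10.3 F [ 1.  1. -1.] M [0.  0.2 0. ] w39.9 q6 -0.87
closed t10.9 F [-2.  2.  3.] M [0.8 0.  0.4] w13.6 q6 -0.87
[-0.     0.    -0.    -0.     0.     1.029]
turned t11.8 F [-2.  3.  6.] M [ 0.5 -0.7  0.3] w15.8 q6 0.16
open t12.4 F [-0. -0.  0.] M [-0.1  0.2 -0.1] w40.3 q6 0.16
up t13.2 F [-1.  0. -0.] M [-0.   0.2 -0. ] w40.0 q6 0.05
```

View pics/z_g1.png

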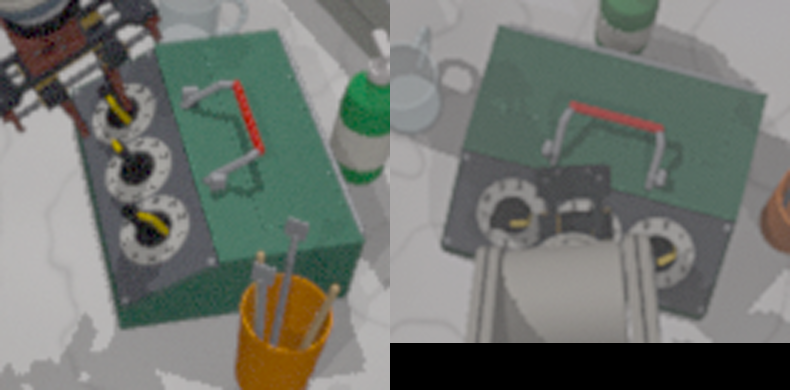

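The left pointer is at (517,222) in the top panel, which looks right for 2. The middle pointer is at (115,145) in the side panel, pointing left. Now the right dial.

```bash
python3 - <<'E'
from dial import *
above(2,1,cur[2])
if grasp(2,1,cur[2]):
    turn(2,1,tgt[2]); release(2,1,tgt[2],40)
# move back toward lever standoff, out of the way of view: raise
s=env.read_state(); p=s['tool_pos']; env.move_l([p[0]-150,p[1],p[2]+120],rate=250); st('away')
pics('g2')
E
python3 - <<'E'
import cv2,numpy as np
f=lambda x:np.clip((x/255.)**0.6*255,0,255).astype('uint8')
a=cv2.imread("pics/side_g2.png")[190:265,290:345]; b=cv2.imread("pics/top_g2.png")[175:225,260:355]
a=cv2.resize(f(a),None,fx=6,fy=6,interpolation=2); b=cv2.resize(f(b),None,fx=4.6,fy=4.6,interpolation=2)
c=np.zeros((450,780,3),'uint8'); c[:a.shape[0],:a.shape[1]]=a; c[:b.shape[0],335:335+b.shape[1]]=b; cv2.imwrite("pics/zz_g2.png",c)
E
```

```text
above t14.1 F [ 1. -0. -0.] M [0.  0.1 0. ] w40.0 q6 -0.72
down hit=False t15.2 F [-0.  0.  0.] M [-0.   0.2  0. ] w39.8 q6 -0.72
closed t15.7 F [1. 4. 2.] M [ 0.8 -0.6  0.5] w15.2 q6 -0.72
[-1.000e-03  1.000e-03  0.000e+00 -0.000e+00  1.000e-03  1.678e+00]
turned t17.2 F [-3. -1.  6.] M [-0.8 -0.2 -0.3] w14.3 q6 0.96
open t17.8 F [-0. -1. -1.] M [0.  0.3 0. ] w40.0 q6 0.96
up t18.6 F [-0.  0. -1.] M [ 0.   0.2 -0. ] w40.0 q6 0.95
away t19.5 F [-1.  0. -0.] M [-0.   0.3 -0.1] w40.1 q6 0.74
```

View pics/zz_g2.png

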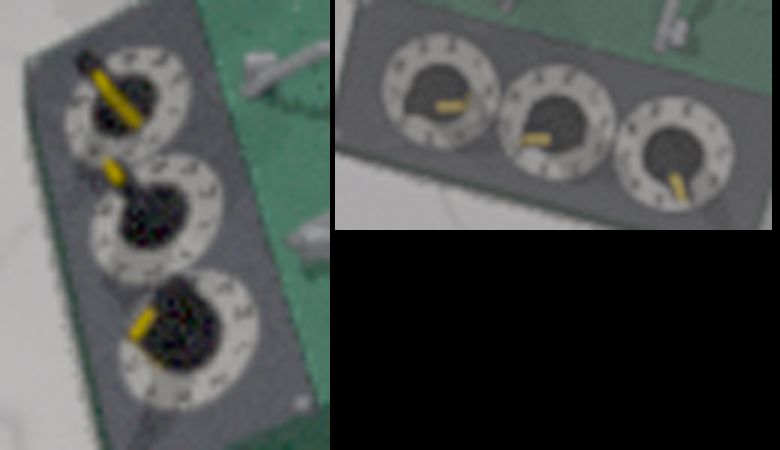

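View pics/side_g2.png

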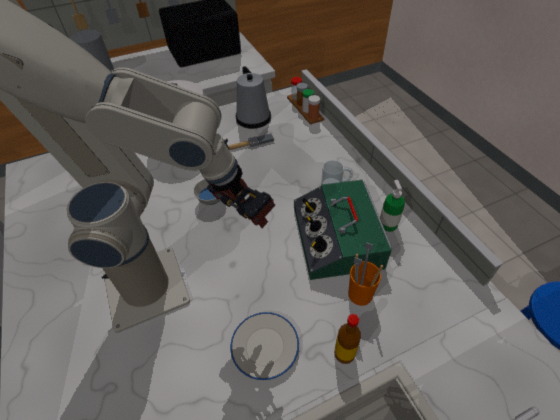

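The crop shows the left pointer from (437,107) to (465,104), the middle from (548,139) to (523,141) and the right from (675,177) to (683,200). I'll fit the angles.

```bash
python3 - <<'E'
from geo import *
from scipy.optimize import least_squares
b=np.array([617.15,-85.6,0,-.2927])
T=lambda l:(np.array(l)-[335,0])/4.6+[260,175]; S=lambda l:np.array(l)/6+[290,190]
tt=[[(437,107),(466,104)],[(550,139),(523,141)],[(675,177),(683,200)]]
ss=[[(95,70),(140,128)],[(122,185),(107,160)],[(153,310),(135,335)]]
for i in range(3):
  for use in("top","side"):
    def f(v):
        th,c,d,e,g=v; o=np.array([-72.5+e*up[0],80-80*i+g,67.4+e*up[2]])+38*pn; u=np.cos(th)*up+np.sin(th)*np.array([0,-1,0])
        pp=T(tt[i]) if use=="top" else S(ss[i])
        return np.r_[np.ravel(proj(use,b2w(b,np.array([o+c*u,o+d*u])))-pp),e/3,g/3]
    q=least_squares(f,[[1.26,4.4,2.5][i],3,20,0,0]);print(i,use,q.x.round(2),'tgt',[1.257,4.398,2.513][i])
E
```

```text
0 top [ 1.26  3.33 22.37 -0.88 -0.29] tgt 1.257
0 side [ 1.25  0.39 54.87  0.58  0.19] tgt 1.257
1 top [ 4.31  0.67 18.28 -0.56 -0.24] tgt 4.398
1 side [ 4.480e+00 -1.570e+00  1.894e+01 -5.000e-02 -1.000e-02] tgt 4.398
2 top [ 2.5   5.3  21.69  0.24 -0.33] tgt 2.513
2 side [ 2.4   1.93 17.46  0.55 -0.6 ] tgt 2.513
```

The left and right angles agree with the code, and the middle is bracketed by the two views. All are within 0.17 rad. Next I'll plan the lever.

```bash
cat > lev.py <<'E'
from dial import *
TL=10*np.pi/180
LR=np.array([[0,-np.sin(TL),np.sin(TL)]])
def lrot(fl,tl=TL):
    z=np.array([np.sin(tl),0,-np.cos(tl)]); y=np.array([np.cos(tl),0,np.sin(tl)])*(-1 if fl else 1); x=np.cross(y,z)
    return RB*R.from_matrix(np.c_[x,y,z])
def bar(lev,lid):
    a=np.arctan2(22,45)+lev; v=np.array([-5+50*np.cos(a)-120,106+50*np.sin(a)-98])
    c,s=np.cos(lid),np.sin(lid); return np.array([120+c*v[0]+s*v[1],0,98-s*v[0]+c*v[1]])
def lpose(lev,lid,fl,back=0,dz=2,tl=TL):
    r=lrot(fl,tl); p=b2w(b,bar(lev,lid)+[0,0,dz])[0]-(61+back)*r.as_matrix()[:,2]; return p,r.as_quat()
E
python3 - <<'E'
from lev import *
for fl in(0,1):
    for l,d,bk in((0,0,90),(0,0,0),(.95,0,0),(.95,.6,0),(.95,1.2,0),(.95,1.2,80)):
        p,q=lpose(l,d,fl,bk); j=env.ik(p,q); print(fl,l,d,bk,bar(l,d).round(),p.round(),None if j is None else j.round(2))
E
```

```text
0 0 0 90 [ 40.   0. 128.] [630. -90. 279.] [-0.15  0.42  1.71 -0.03  0.84  0.16]
0 0 0 0 [ 40.   0. 128.] [645. -94. 190.] [-0.15  0.55  1.73 -0.04  0.69  0.17]
0 0.95 0 0 [  3.   0. 155.] [610. -83. 217.] [-0.15  0.47  1.8  -0.04  0.7   0.17]
0 0.95 0.6 0 [ 56.   0. 211.] [661. -99. 273.] [-0.16  0.47  1.65 -0.03  0.86  0.15]
0 0.95 1.2 0 [131.   0. 228.] [ 733. -120.  290.] [-0.17  0.55  1.45 -0.03  0.96  0.13]
0 0.95 1.2 80 [131.   0. 228.] [ 719. -116.  368.] [-0.17  0.46  1.42 -0.02  1.09  0.13]
1 0 0 90 [ 40.   0. 128.] [630. -90. 279.] None
1 0 0 0 [ 40.   0. 128.] [645. -94. 190.] None
1 0.95 0 0 [  3.   0. 155.] [610. -83. 217.] None
1 0.95 0.6 0 [ 56.   0. 211.] [661. -99. 273.] None
1 0.95 1.2 0 [131.   0. 228.] [ 733. -120.  290.] None
1 0.95 1.2 80 [131.   0. 228.] [ 719. -116.  368.] None
```

```bash
python3 - <<'E'
from lev import *
p,q=lpose(0,0,0,90); env.move_joints(env.ik(p,q)); st('above')
p,q=lpose(0,0,0,0); hit=env.move_l(p,q,rate=90,f_stop=12); st('down %s'%hit)
if not hit:
    set_gripper(0); st('closed')
pics('lv')
E
```

```text
above t20.8 F [ 1.  1. -0.] M [-0.1  0.1  0. ] w40.3 q6 0.16
down False t21.9 F [-0. -0. -0.] M [-0.1  0.2  0. ] w40.0 q6 0.17
closed t22.5 F [-3.  0.  2.] M [0.1 0.5 0. ] w9.2 q6 0.17
```

View pics/z_lv.png

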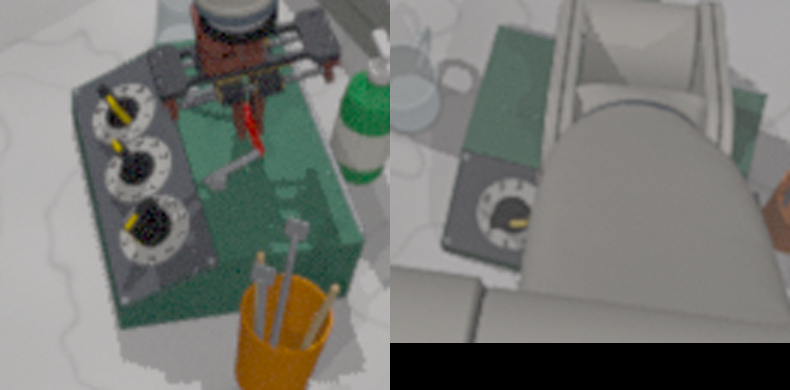

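The bar is pinched at (248,125) in the side panel, with a width of 9.2 mm. Now I'll lift the lever in steps, watching the force.

```bash
python3 - <<'E'
from lev import *
for l in(.2,.4,.6,.8,.93):
    p,q=lpose(l,0,0); hit=env.move_l(p,rate=60,f_stop=30); s=st('lev %.2f %s'%(l,hit))
    if hit or s['width']<6: break
pics('lv2')
E
```

```text
lev 0.20 False t22.9 F [ 1. -0. -1.] M [-0.   0.2  0.1] w9.1 q6 0.17
lev 0.40 False t23.3 F [1. 0. 1.] M [-0.3 -0.2  0. ] w9.2 q6 0.17
lev 0.60 False t23.6 F [ 3. -2.  6.] M [-0.5 -0.7 -0. ] w9.1 q6 0.17
lev 0.80 False t23.9 F [ 3. -3. 10.] M [-0.7 -0.8 -0.1] w9.3 q6 0.17
lev 0.93 False t24.2 F [ 4. -4. 10.] M [-0.9 -1.1 -0.1] w8.9 q6 0.17
```

View pics/z_lv2.png

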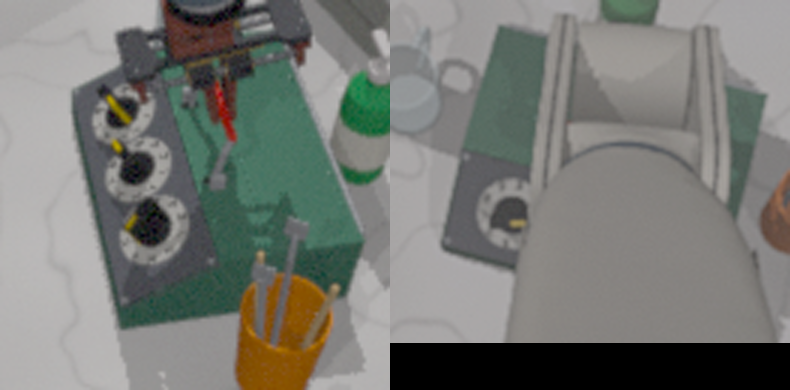

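The lever stands up with its bar at (225,115), and the forces are small. Next I'll swing the lid.

```bash
python3 - <<'E'
from lev import *
for d in np.arange(.1,1.21,.1):
    p,q=lpose(.93,d,0); hit=env.move_l(p,rate=60,f_stop=35); s=st('lid %.2f %s'%(d,hit))
    if hit or s['width']<6: break
pics('ld')
E
```

```text
lid 0.10 False t24.6 F [-1. -0.  1.] M [-0.1  0.4 -0. ] w9.1 q6 0.17
lid 0.20 False t25.0 F [-6.  2. -1.] M [0.3 1.3 0.1] w9.1 q6 0.17
lid 0.30 False t25.4 F [-5.  1. -0.] M [0.3 1.2 0.1] w8.8 q6 0.16
lid 0.40 False t25.7 F [-5.  2.  1.] M [0.3 1.3 0. ] w8.9 q6 0.16
lid 0.50 False t26.1 F [-6.  2.  1.] M [0.3 1.3 0. ] w9.0 q6 0.16
lid 0.60 False t26.5 F [-5.  1.  2.] M [0.3 1.2 0. ] w9.1 q6 0.15
lid 0.70 False t26.8 F [-4.  2. -0.] M [ 0.3  1.  -0. ] w8.9 q6 0.15
lid 0.80 False t27.2 F [-4.  2.  0.] M [ 0.4  0.9 -0. ] w9.0 q6 0.15
lid 0.90 False t27.6 F [-3.  3.  1.] M [0.4 0.8 0. ] w9.1 q6 0.14
lid 1.00 False t27.9 F [-2.  2. -0.] M [0.4 0.7 0. ] w9.8 q6 0.14
lid 1.10 False t28.3 F [-2.  2. -0.] M [0.3 0.6 0.1] w9.0 q6 0.14
lid 1.20 False t28.7 F [-1.  2.  0.] M [0.3 0.4 0. ] w9.1 q6 0.13
```

View pics/z_ld.png

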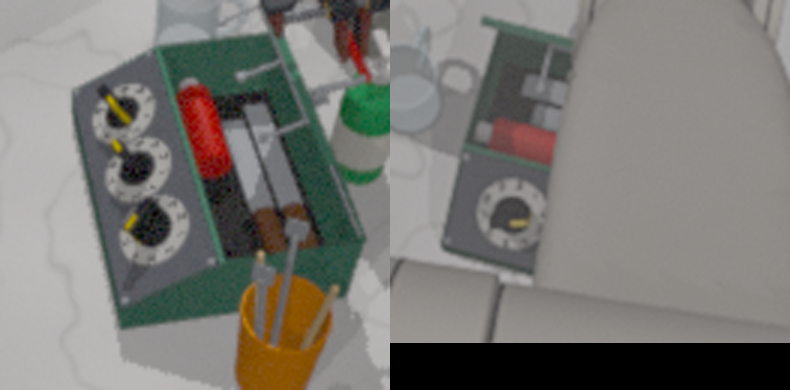

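The lid stands open: the box interior is visible and the bar is at (358,60). I'll release and retreat.

```bash
python3 - <<'E'
from lev import *
set_gripper(30); st('open')
p,q=lpose(.93,1.2,0,110); env.move_l(p,rate=120); st('back')
s=env.read_state()['tool_pos']; env.move_l([s[0]-260,s[1],s[2]],rate=250); 
q=env.read_state()['qpos'].copy(); q[0]=0.9; env.move_joints(q); st('clear'); pics('end')
E
```

```text
open t29.3 F [-0. -1. -0.] M [-0.   0.2  0. ] w30.0 q6 0.13
back t30.4 F [ 1. -0.  0.] M [-0.   0.2  0. ] w29.8 q6 0.13
clear t33.5 F [-1.  1.  1.] M [-0.1  0.  -0. ] w29.7 q6 0.02
```

View pics/side_end.png

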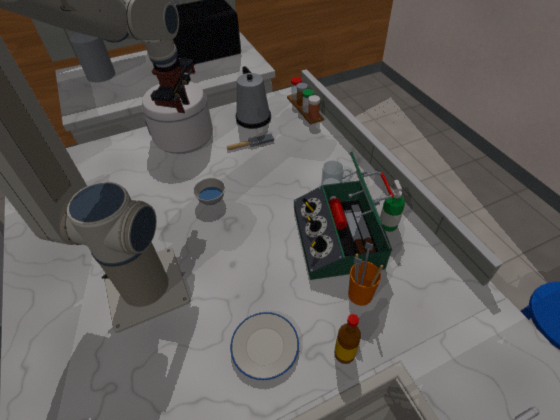

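View pics/top_end.png

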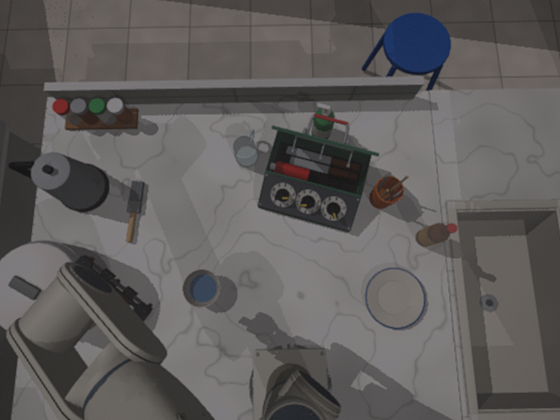

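View pics/z_end.png

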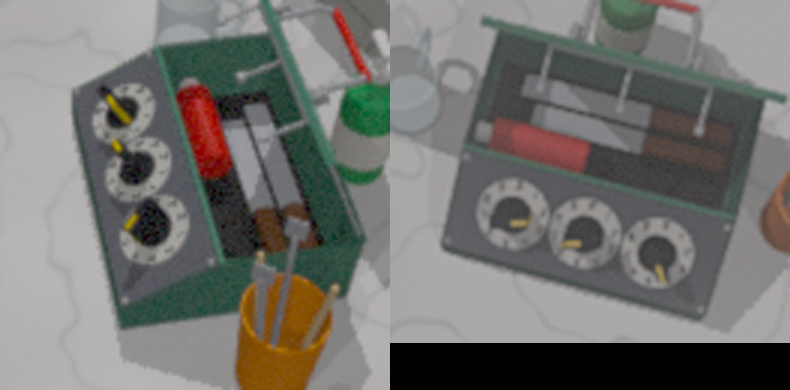

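The lid stands open with its front edge at (485,20)–(785,97) in the top crop. The dials are unchanged and the crockery is in place. I'll check the lid angle and compare positions, then sign off.

```bash
python3 - <<'E'
from geo import *
import cv2
b=np.array([617.15,-85.6,0,-.2927])
px=(np.array([(485,20),(785,97)])-[390,0])/2.857+[240,120]; print('obs',px.round(1))
for d in(.8,1.0,1.1,1.2,1.3): print(d,proj("top",b2w(b,np.array([[120-145*np.cos(d),s,98+145*np.sin(d)] for s in(150,-150)]))).round(1).tolist())
for n,boxes in(("side",{'cup':(345,260,382,306),'sauce':(332,312,362,365),'plate':(225,310,302,380),'bowl':(192,178,226,206),'brush':(225,130,276,155),'mug':(318,158,346,180),'soap':(383,196,406,232)}),):
    x=cv2.imread(f"pics/{n}0.png",0);y=cv2.imread(f"pics/{n}_end.png",0)
    for k,(u,v,w,h) in boxes.items():
        r=cv2.phaseCorrelate(np.float32(x[v:h,u:w]),np.float32(y[v:h,u:w]),cv2.createHanningWindow((w-u,h-v),cv2.CV_32F)); print(k,np.round(r[0],2),round(r[1],2))
E
```

```text
obs [[273.3 127. ]
 [378.3 154. ]]
0.8 [[267.7, 145.3], [372.6, 173.6]]
1.0 [[269.7, 135.4], [376.0, 163.9]]
1.1 [[270.9, 130.2], [377.8, 158.7]]
1.2 [[272.2, 125.0], [379.4, 153.5]]
1.3 [[273.6, 119.8], [381.0, 148.2]]
cup [-0.    0.09] 0.9
sauce [0.14 0.09] 1.04
plate [0.12 0.04] 0.93
bowl [ 0.02 -0.2 ] 0.99
brush [0.05 0.47] 0.93
mug [-0.05  0.08] 0.91
soap [-0.02 -0.03] 0.8
```

The lid measures about 1.18 rad and every object shift is below half a pixel.

```bash
python3 - <<'E'
from station import env, workorder
s=env.read_state(); print(s['time_s'],abs(s['dq']).max()); print(workorder.sign_off())
E
```

```text
33.575 0.001551418365441706
the job is handed in; nothing more can be done
None
```

The lock box is open and I handed the job in at 33.6 s. I turned the dials to 2-7-4, lifted the lever arch to about 0.93 rad and swung the lid up by it. Then I let go and moved the arm clear.

- **Dials:** I measured the angles after turning all three, before lifting the lever. They look the same in the last pictures.

| Dial | Top view (rad) | Side view (rad) | Target (rad) |
|---|---|---|---|
| left | 1.26 | 1.25 | 1.257 |
| middle | 4.31 | 4.48 | 4.398 |
| right | 2.50 | 2.40 | 2.513 |

The two views disagree by 0.17 rad on the middle dial and 0.10 rad on the right. Each reading is still within the 0.17 rad tolerance, and the lever lifted freely.

- **Lid:** it stands at about 1.18 rad (68°) with the gripper off it, measured in the top view.
- **Surroundings:** the cup, both bottles, plate, bowl, brush and mug shifted less than half a pixel in the side view. The largest was the brush, at 0.47 px.
- **Forces:** the readings between steps stayed at about 11 N or below.

One measurement differed from the text. The lever bar came out at about 132 mm high, against 128 mm from the text. I planned the grip close to the text's height, and it held.

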